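# Clear and zero the filling scale

### The job

Get the scale ready for the next juice bag: take the red ear defenders off the scale's white board and hang them by their headband over the free stretch of the gear rail under the supply pipe, hanging straight down with one cup on each side of the rail, without pushing against the filling stand. With the board empty, press the green zero key of the scale's indicator fully down and let it come up again; press no other key and leave everything else where it stands.

Things in the scene. Friction and masses are not known exactly. Their poses are not given: they have to be found in the camera images.
- defenders_mid (a point): centre of the red ear defenders, 93 mm above their cups' undersides; they start upright on the white board, on both cups. Red cups, black cushions and headband, rigid, 198 wide (x), 68 deep (y), 186 high, 0.2 to 0.4 kg. x runs from cup to cup (both ends alike), y across the headband's width, z up to the crown. Cups with cushions: 88 high, from 52 to 99 either side in x, 68 in y
- arch_centre (a point): centre of the headband's half-circle, 19 mm above defenders_mid, same axes. The band arches over it in the x-z plane: centreline radius 70, 8 thick, 34 wide in y (26 more than 70 deg away from the crown). Its flat edges at y = -17 and +17 can be pinched anywhere along the arch; inside the arch is empty
- crown (a point): middle of the underside of the headband's crown, 66 mm above arch_centre, 178 above the cups' undersides, same axes
- rail_mid (a point): on the top line of the gear rail, 241 mm above the table: a steel level bar, 18 dia., fixed to the post's face at y = -95, free end at y = +90 with a 26 dia. blue ball on it (to y = +105, 4 higher than the rail's top). y runs along the rail towards the free end, z up, x level across it, away from the robot. Cups hung here clear the table by 63
- pipe_mid (a point): on the axis of the steel supply pipe, 34 mm dia., which runs above and parallel to the rail: 121 above rail_mid and 12 nearer the robot; same axes. 48 dia. union at y = +23 to +53; from its end at y = +75 a red hose curves away from the robot, at the pipe's height. An upright gripper over the rail would strike the pipe: it must lean back towards the robot, 25 to 50 deg
- stand: stainless filling stand, fixed: 50 mm square post, 470 high, on a 200 x 150 base plate; origin at the post's foot on the table; axes as rail_mid's. The rail and supply pipe stick out to +y, the filling valve to -y
- spout_tip (a point): lower end of the white filling spout, 25 mm dia., 209 above the table over the far part of the white board; above it the valve (52 dia.) with red lever and the elbow, up to 385 high
- scale_top (a point): centre of the upper face of the scale's white board, 60 mm above the table; board 290 (x) by 245 (y), fixed
- scale: the bench scale under the white board, fixed; origin at the centre of its foot on the table, axes as the board's
- zero_key (a joint): travel of the green zero key into the indicator, m: 0 up, 0.004 fully down; spring returned, about 1.5 N to start and 4.5 N at the bottom
- zero_key_top (a point): centre of the green zero key's top, 24 x 28 mm, standing 7 proud of the indicator's sloping face; z points out of the face, square to it, 24 deg from vertical and leaning towards the robot; the key moves along -z. It is the right-hand key of three seen from the robot; the next key's centre is 56 away along +y
- tare_key (a joint): travel of the white middle key (0 up, 0.004 down), not to be pressed
- print_key (a joint): travel of the white left-hand key (0 up, 0.004 down), not to be pressed
- sample: amber sample jar, 64 mm dia., 85 high, loose; origin under its centre
- tape: roll of packing tape lying flat, 104 mm dia., 48 high, loose; origin under its centre
- caps: yellow box of bag caps, 130 mm x 100 x 55, loose; origin under its centre
- cleaner: blue cleaner bottle, 68 mm dia., 170 high, loose; origin under its centre
- jug: steel jug, 96 mm dia., 120 high, loose; origin under its centre
- spanner: spanner, 190 mm long, lying on the table, loose
There are look-alikes about, which are no part of the job. Leave any orange or turquoise look-alike of the part that bears zero_key alone.

How it is judged:
By the outcome, as a careful person would: the job done as asked, in the order asked, and still so for the second after the job is handed in, with the robot touching nothing.
It also fails if it takes over 59 s, if anything falls off the work surface, if the arm or the gripper's body presses on something with over 40 N, if the wrist force passes 120 N, or if a joint passes its speed limit or range.

### The arm

A 6-joint arm with a two-finger parallel gripper is mounted at the origin on the work surface. World frame = base frame: x ahead of the robot, y to its left, z up, the work surface at z = 0. Lengths are in m, angles in degrees, forces in N, time in s.
With the tool pointing down it reaches from about 0.325 to 0.775 m from the base axis. Payload 9.3 kg.
Tool frame: the origin (TCP) lies on the centre line of the jaws, within the pads' length; the fingertips stand 19 mm ahead of it and the grasp point (between the pads) is the TCP; z points along the fingers, y is the line along which they close (so a half turn about z gives the same grasp; the last joint's range is limited). The gripper opens to 85 mm and grips with 20 to 120 N. Pads are 22 mm wide; open, the fingers measure 114 mm over their backs; the gripper's body (76 mm by 85 mm) begins 54 mm behind the grasp point. The pads swing forward as they close: fully open they stand 13 mm farther back than shut.
Start: joints at [-72.514, 14.817, 1.232, 76.415, 0, 81.257], TCP at [0.243, -0.493, 0.25] pointing down, gripper open.
Joint ranges: [-174.27, 174.27], [-52.1, 104.24], [-59.71, 78.15], [-110.17, 111.67], [-87.03, 83.33], [-180, 180]. Speed limits (degrees/s): [127.2, 127.2, 159.86, 180, 180, 180].

### API

Orientations are given as [roll, pitch, yaw] about the fixed x, y, z axes, in that order (R = Rz(yaw) Ry(pitch) Rx(roll)).
In Python, from plant import manip, imaging gives the robot as it stands.
- The arm moves only by the tool move_arm, never from a script. Its arguments are lists of equal length, an entry for each row: "dp": the shift along the tool's x, y, z scaled (see below), a list of three; "angular": the turn, a rotation vector about the tool's x, y, z scaled (see below), a list of three. In form: {"dp": [[tx, ty, tz], ...], "angular": [[wx, wy, wz], ...]}. A call has 1 to 10 rows; each row shifts and turns the commanded pose from where the row before left it, along the tool's axes as they then stand; what a row does not reach is not made up. The controller multiplies each number of a shift by 4 cm and each number of a turn by 8 degrees. A row lasts 1/10 s, in which the tool goes at most 50 mm and 8.59 degrees, less where a joint would pass 70% of its speed; a pose out of reach is approached as far as the arm can. A call with a number of a shift or a turn outside -1 to 1 is refused whole. A call with a gripper value outside its range is refused whole. "grip" is the closure, from 0 (fully open) to 1 (shut), set as the call begins (left out, the last holds). The fingers move at their own pace and stop on an object; the grip force is fixed at half the most. Time passes only in rows, so rows that do not move let the fingers close. It gives the time, the measured TCP pose, the force, the opening and the grip force at its end, in the units of the state.
- manip.read_state(): the state, without advancing time (a new reading comes with each control period).
- imaging.snapshot(name): name is "scene" or "top" or "wrist"; returns the picture (400x640x3 uint8, red, green, blue); there is no depth.
- imaging.calibration(name): a dict with "intrinsics" (3x3 intrinsics, pixels), "k1" (the pictures are not rectified: a ray, as slopes to the right and down, at radius r is drawn at 1 + k1 r^2 times it, then the intrinsics apply), "pose" (4x4, takes a point from camera to world coordinates). Camera axes: x right, y down, z forward; pixel columns grow to the right and rows downward; lengths in m; the calibration is good to about 2 mm. A picture is of the moment at which its call begins: read the wrist's pose just before it. calibration takes no time and is no camera call; for the wrist camera it gives the pose at the moment of the call.
- manip.close_job(): hands the job in; it is judged then, once.
The state is a dict: "t": time; "q": joint angles; "joint_vel": joint speeds; "effort": joint torques, N m; "ee_pos": TCP position; "orientation": TCP orientation; "wrist_force": force on the tool from outside, world axes, zero at the start; "wrist_torque": the same for the moment, N m; "opening": finger opening in m; "grip_force": force on a finger pad.
Only numpy, scipy, OpenCV 4.12 (cv2) and the standard library are available. Lean on these libraries where they do the work, as an engineer would, in place of code of your own. Each camera call takes 0.05 s, during which the arm holds its last target. There are 200 camera calls.

## Working session

There is one attempt and no reset: what is moved stays moved. The work goes in short steps, Python scripts to look and compute and a tool call to move; the robot and the scene stay as the last step left them, time stands still between calls to the robot, and variables do not carry over. Pictures are saved under pics/ and viewed, at most 10 in all, crops included, and the job is handed in when it is done.

Besides the shell and the picture viewer there is one more tool, called after "Request:" by a JSON object that holds its "name" and its "arguments". move_arm: Moves the arm, as the interface text tells. Its arguments: {"type":"object","properties":{"dp":{"type":"array"},"angular":{"type":"array"},"grip":{"type":"number"}},"required":["dp","angular"]}

```bash
mkdir -p pics; ls; python3 - <<'E'
from plant import manip, imaging
import cv2
print(manip.read_state())
for n in ("scene","top"):
    im=imaging.snapshot(n); cv2.imwrite(f"pics/{n}0.png",im[:,:,::-1])
    c=imaging.calibration(n); print(n,c)
E
```

```text
pics
{'t': 0.0, 'q': array([-7.25124961e+01,  1.48523555e+01,  1.18825470e+00,  7.64157606e+01,
       -1.18816292e-03,  8.12561083e+01]), 'joint_vel': array([ 0.08461041, -0.06885383,  0.02207051, -0.02398115,  0.11072555,
        0.03447012]), 'effort': array([ 1.39527878e-03, -5.55642951e+01,  3.44528139e+01,  1.38328504e-02,
       -9.82966822e-05,  1.94224737e-05]), 'ee_pos': array([ 0.24300383, -0.4931102 ,  0.24964071]), 'orientation': array([-1.79920886e+02, -1.09660090e-02,  2.62313889e+01]), 'wrist_force': array([-0.21749919,  0.65416121,  0.22357312]), 'wrist_torque': array([-0.00910632, -0.01667169,  0.03536509]), 'grip_force': 0.0, 'opening': 0.08543025249234373}
scene {'intrinsics': array([[372.67871072,   0.        , 315.68112636],
       [  0.        , 372.67871072, 203.30492617],
       [  0.        ,   0.        ,   1.        ]]), 'k1': -0.017530330894175414, 'pose': array([[-0.12264047,  0.80549304, -0.57977605,  1.12540149],
       [ 0.99231346,  0.10925481, -0.0581152 ,  0.06680725],
       [ 0.01653193, -0.58244686, -0.81270065,  1.10482262],
       [ 0.        ,  0.        ,  0.        ,  1.        ]])}
top {'intrinsics': array([[369.673855  ,   0.        , 321.96389568],
       [  0.        , 369.673855  , 196.32053725],
       [  0.        ,   0.        ,   1.        ]]), 'k1': 0.011016620972399586, 'pose': array([[-2.87054280e-02, -9.94201713e-01,  1.03628915e-01,
         3.25083554e-01],
       [-9.99587909e-01,  2.85401069e-02, -3.07805546e-03,
        -6.43181506e-03],
       [ 1.02627682e-04, -1.03674568e-01, -9.94611268e-01,
         1.59178737e+00],
       [ 0.00000000e+00,  0.00000000e+00,  0.00000000e+00,
         1.00000000e+00]])}
```

View pics/scene0.png

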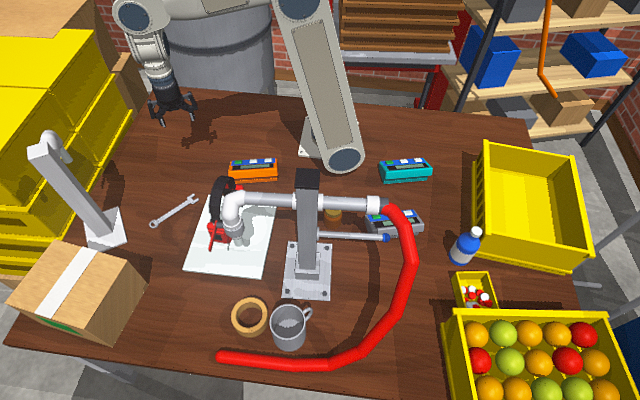

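View pics/top0.png

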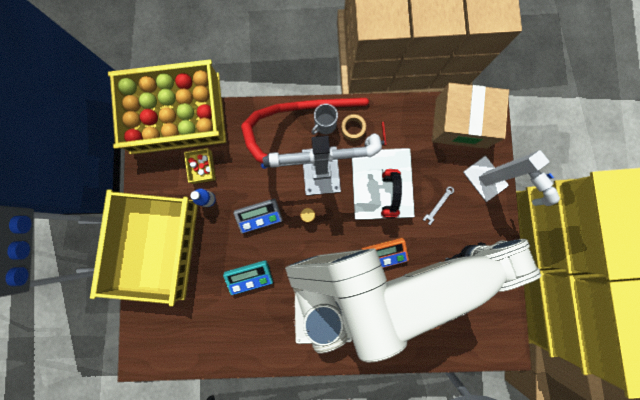

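```bash
cat > h.py <<'E'
import numpy as np, cv2
from plant import manip, imaging
def ray(c,uv):
    K=c["intrinsics"]; d=np.array([(uv[0]-K[0,2])/K[0,0],(uv[1]-K[1,2])/K[1,1]]); s=d.copy()
    for _ in range(10): s=d/(1+c["k1"]*(s@s))
    T=c["pose"]; r=T[:3,:3]@np.array([s[0],s[1],1]); return T[:3,3],r/np.linalg.norm(r)
def plane(c,uv,z):
    o,r=ray(c,uv); return o+r*(z-o[2])/r[2]
def tri(obs):
    A=np.zeros((3,3));b=np.zeros(3)
    for c,uv in obs:
        o,r=ray(c,uv);P=np.eye(3)-np.outer(r,r);A+=P;b+=P@o
    p=np.linalg.solve(A,b); return p,[np.linalg.norm((np.eye(3)-np.outer(r,r))@(p-o)) for o,r in (ray(c,u) for c,u in obs)]
def proj(c,p):
    T=c["pose"];q=T[:3,:3].T@(np.asarray(p)-T[:3,3]);s=q[:2]/q[2];s=s*(1+c["k1"]*(s@s));K=c["intrinsics"]
    return np.array([K[0,0]*s[0]+K[0,2],K[1,1]*s[1]+K[1,2]])
def blobs(im,lo,hi,roi,minA=4):
    x0,y0,x1,y1=roi; hsv=cv2.cvtColor(im[y0:y1,x0:x1],cv2.COLOR_RGB2HSV)
    m=cv2.inRange(hsv,lo,hi); n,l,st,ce=cv2.connectedComponentsWithStats(m)
    return [(ce[i]+[x0,y0],st[i][4],st[i][:4]+[x0,y0,0,0]) for i in range(1,n) if st[i][4]>=minA]
E
python3 - <<'E'
from h import *
t=cv2.cvtColor(cv2.imread("pics/top0.png"),4); s=cv2.cvtColor(cv2.imread("pics/scene0.png"),4)
ct,cs=imaging.calibration("top"),imaging.calibration("scene")
for n,im,roi in (("top",t,(225,130,420,270)),("scene",s,(180,140,440,310))):
    for col,lo,hi in (("blue",(105,130,50),(125,255,255)),("green",(45,120,40),(75,255,255)),("red",(0,150,60),(4,255,255)),("white",(0,0,190),(179,45,255))):
        for b in blobs(im,lo,hi,roi,5): print(n,col,b[0].round(1),b[1],b[2])
a=cv2.resize(t[130:270,225:425],None,fx=4,fy=4,interpolation=cv2.INTER_CUBIC)
cv2.imwrite("pics/topcrop.png",a[:,:,::-1])
b=cv2.resize(s[140:310,180:440],None,fx=3,fy=3,interpolation=cv2.INTER_CUBIC)
cv2.imwrite("pics/scenecrop.png",b[:,:,::-1])
E
```

```text
top blue [262.6 165.6] 14 [261 164   5   4]
top blue [259.6 221.7] 279 [239 212  41  21]
top blue [392.6 259.2] 137 [380 252  26  15]
top green [272.3 218. ] 24 [270 216   6   5]
top green [399.8 257.9] 25 [397 256   6   5]
top red [252.7 145.2] 364 [242 130  25  33]
top red [384.1 136.3] 35 [382 130   5  15]
top red [389.4 171.9] 68 [383 169  17   9]
top red [389.2 213. ] 99 [382 209  17   8]
top white [361.6 147. ] 381 [330 134  51  22]
top white [289.6 156.3] 297 [269 149  45  15]
top white [383.6 176.5] 2278 [352 149  62  68]
top white [334.4 175.5] 207 [329 160  11  32]
top white [310.3 179.7] 314 [304 164  17  31]
top white [389.9 184.5] 8 [388 183   4   4]
top white [375.3 205.9] 448 [355 187  37  32]
top white [259.3 221.7] 33 [256 219   7   6]
top white [246.3 225.7] 32 [243 223   7   6]
top white [356.9 262.5] 569 [330 251  48  19]
top white [386.7 261.2] 29 [384 259   6   6]
top white [376.8 268.8] 8 [374 268   6   2]
scene blue [263.5 161.2] 64 [251 158  24   7]
scene blue [403. 162.] 126 [381 158  45   8]
scene blue [241.4 162.4] 55 [232 160  18   6]
scene blue [412.2 21
[... 818 characters left out ...]
white [248.1 201.3] 883 [220 190  76  31]
scene white [188.  201.2] 82 [180 194  18  15]
scene white [229.2 249.7] 3409 [183 195  91  84]
scene white [350.6 202.3] 635 [318 194  62  20]
scene white [238.3 215.4] 110 [223 205  30  23]
scene white [263.5 206. ] 12 [258 206  12   1]
scene white [407.8 212.5] 30 [404 211   9   4]
scene white [236.8 227.9] 16 [232 224  10   7]
scene white [414.1 225.1] 7 [412 225   6   2]
scene white [228.  229.6] 7 [226 229   5   2]
scene white [381.5 229. ] 6 [379 229   6   1]
scene white [389.5 228. ] 6 [387 228   6   1]
scene white [352.7 235. ] 213 [317 230  66   9]
scene white [307.7 275.2] 1716 [281 242  51  59]
scene white [286. 306.] 23 [276 305  21   5]
```

View pics/topcrop.png

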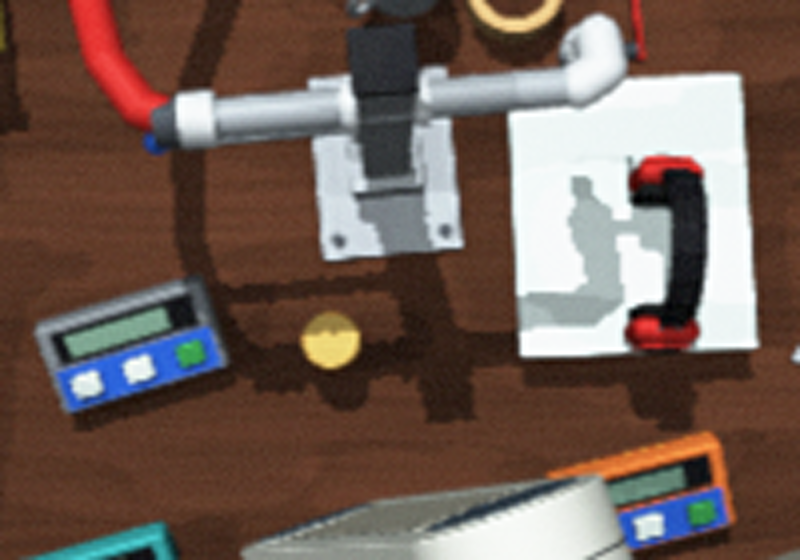

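View pics/scenecrop.png

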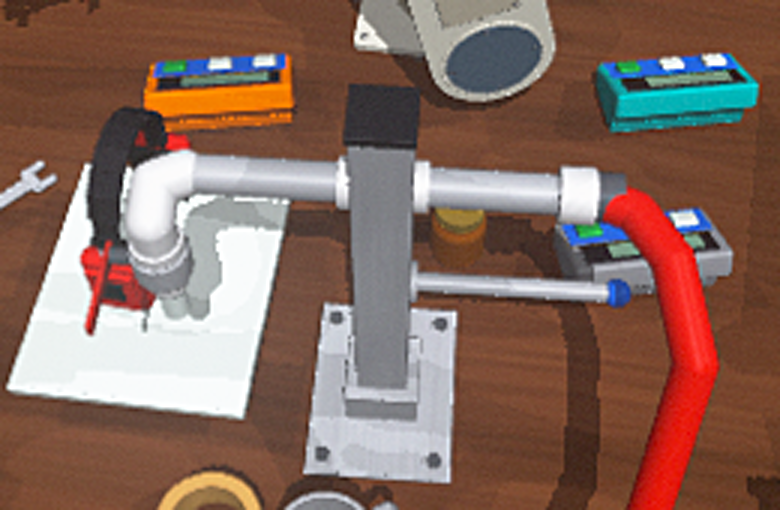

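```bash
python3 - <<'E'
from h import *
t=cv2.cvtColor(cv2.imread("pics/top0.png"),4); s=cv2.cvtColor(cv2.imread("pics/scene0.png"),4)
ct,cs=imaging.calibration("top"),imaging.calibration("scene")
np.set_printoptions(precision=4,suppress=True)
tc=lambda x,y:(225+x/4-.4,130+y/4-.4); sc=lambda x,y:(180+x/3-.3,140+y/3-.3)
ball=plane(cs,(385.7,237.2),.232);print("ball",ball,tri([(ct,(262.6,165.6)),(cs,(385.7,237.2))]))
# rail axis by column midpoints
hsv=cv2.cvtColor(s,cv2.COLOR_RGB2HSV)
pts=[]
for x in range(325,378,4):
    col=s[224:246,x].astype(int).mean(1); m=np.where((col>150))[0]
    if len(m)>2: pts.append((x,224+m.min()+ (np.ptp(m))/2))
pts=np.array(pts);print(pts[::3].tolist());f=np.polyfit(pts[:,0],pts[:,1],1)
a=plane(cs,(320,np.polyval(f,320)),.232);b=plane(cs,(378,np.polyval(f,378)),.232);d=b-a;print("rail",a,b,np.degrees(np.arctan2(-d[0],d[1])))
for n,u,v in(("zero",(272.3,218),(375.7,216.3)),("tare",(259.3,221.7),None),("print",(246.3,225.7),(407.8,212.5))):
    if v: print(n,*tri([(ct,u),(cs,v)]))
z=[plane(ct,u,.06)for u in((272.3,218),(259.3,221.7),(246.3,225.7))];d=z[2]-z[0];print("keys",z,np.degrees(np.arctan2(-d[0],d[1])))
for n,l in(("boardL",[(508,112),(521,357)]),("boardR",[(741,74),(758,348)])): 
    p=[plane(ct,tc(*q),.06) for q in l];d=p[0]-p[1];print(n,p,np.degrees(np.arctan2(d[1],d[0])))
# band
V=t.max(2)
for r in range(165,222,4):
    m=np.where(V[r,380:412]<60)[0]
    print(r,m+380 if len(m)<1 else (m.min()+380,m.max()+380),end=" ")
print("crown",plane(ct,tc(690,255),.246),tri([(ct,(303+4.5,130+340/4)),(cs,sc(460,215))]))
print("spoutscene",plane(cs,sc(175,305),.209), "pipe ",plane(cs,sc(580,193),.362))
E
```

```text
ball [0.5896 0.2069 0.232 ] (array([0.5886, 0.2074, 0.2303]), [np.float64(0.00023752746884471055), np.float64(0.00023752746884470437)])
[[325.0, 238.5], [337.0, 234.0], [349.0, 235.0], [361.0, 235.5], [373.0, 236.5]]
rail [0.6096 0.0294 0.232 ] [0.5874 0.1859 0.232 ] 8.079204024399617
zero [0.4008 0.1994 0.0517] [np.float64(0.0013309801191037642), np.float64(0.0013309801191037699)]
print [0.372  0.3077 0.054 ] [np.float64(0.0018047995653885371), np.float64(0.001804799565388613)]
keys [array([0.4004, 0.1969, 0.06  ]), array([0.3866, 0.2509, 0.06  ]), array([0.3717, 0.3047, 0.06  ])] 14.901952420528739
boardL [array([ 0.645 , -0.1406,  0.06  ]), array([ 0.3871, -0.1445,  0.06  ])] 0.8700101789353922
boardR [array([ 0.6786, -0.3878,  0.06  ]), array([ 0.3894, -0.39  ,  0.06  ])] 0.437688508012437
165 [] 169 [] 173 (np.int64(391), np.int64(398)) 177 (np.int64(384), np.int64(400)) 181 (np.int64(387), np.int64(400)) 185 (np.int64(393), np.int64(400)) 189 (np.int64(393), np.int64(400)) 193 (np.int64(393), np.int64(400)) 197 (np.int64(393), np.int64(400)) 201 (np.int64(392), np.int64(399)) 205 (np.int64(391), np.int64(399)) 209 (np.int64(383), np.int64(397)) 213 [] 217 (np.int64(387), np.int64(394)) 221 (np.int64(380), np.int64(411)) crown [ 0.4683 -0.2859  0.246 ] (array([0.4083, 0.0528, 0.0637]), [np.float64(0.0019617036027418117), np.float64(0.001961703602741813)])
spoutscene [ 0.6427 -0.1929  0.209 ] pipe  [0.5787 0.1537 0.362 ]
```

```bash
cat >> h.py <<'E'
from scipy.spatial.transform import Rotation as R
def pose(s=None):
    s=s or manip.read_state(); return np.array(s["ee_pos"]),R.from_euler("xyz",s["orientation"],degrees=True)
def lean(yaw,a,flip=True):   # z=(sin a,0,-cos a) turned by yaw about world z
    a=np.radians(a); z=[np.sin(a),0,-np.cos(a)]; y=[0,1,0]; x=np.cross(y,z)
    return R.from_euler("z",yaw,degrees=True)*R.from_matrix(np.column_stack([x,y,z]))
def plan(Rt,pt,s=None):
    p,r=pose(s); w=(r.inv()*Rt).as_rotvec(degrees=True); d=Rt.inv().apply(np.asarray(pt)-p)
    print("turn/8:",(w/8).round(2),"  shift/4cm in target axes:",(d/.04).round(3), "in own axes:",(r.inv().apply(np.asarray(pt)-p)/.04).round(3))
E
python3 - <<'E'
from h import *
np.set_printoptions(precision=4,suppress=True)
t=cv2.cvtColor(cv2.imread("pics/top0.png"),4); s=cv2.cvtColor(cv2.imread("pics/scene0.png"),4)
ct,cs=imaging.calibration("top"),imaging.calibration("scene"); cw=imaging.calibration("wrist")
p,r=pose(); T=cw["pose"]; print("cam in tool",r.inv().apply(T[:3,3]-p)); print(r.inv().as_matrix()@T[:3,:3],cw["intrinsics"][0])
g=s.astype(float).mean(2)
pts=[]
for x in range(332,378,3):
    c=g[226:246,x]; w=np.clip(c-120,0,None); pts.append((x,226+(w*np.arange(20)).sum()/w.sum()))
pts=np.array(pts); print(pts[::3].round(1).tolist()); f=np.polyfit(*pts.T,1); q=[plane(cs,(x,np.polyval(f,x)),.233) for x in(332,378)]; d=q[1]-q[0]; print("rail",q,np.degrees(np.arctan2(-d[0],d[1])))
# pipe in scene and top
for n,c,im,xs,ys in(("scene",cs,s,range(322,366,3),(190,216)),("top",ct,t,range(282,308,3),(146,170))):
    g=im.astype(float).mean(2);pts=[]
    for x in xs:
        m=np.where(g[ys[0]:ys[1],x]>110)[0]; pts.append((x,ys[0]+(m.min()+m.max())/2))
    f=np.polyfit(*np.array(pts).T,1);q=[plane(c,(x,np.polyval(f,x)),.362) for x in(xs[0],xs[-1])]; d=q[1]-q[0]; print("pipe",n,q,np.degrees(np.arctan(-d[0]/d[1])))
for u in((389.4,171.9),(389.2,213.)): print("cup",plane(ct,u,.13))
for u in((397,187),(397,193),(397,199)): print("band",plane(ct,u,.244))
plan(lean(0,40),[.30,-.30,.42])
E
```

```text
cam in tool [ 0.0689  0.0006 -0.1244]
[[ 0.0003 -0.963  -0.2694]
 [ 1.      0.0001  0.0007]
 [-0.0007 -0.2694  0.963 ]] [294.2068   0.     321.9629]
[[332.0, 234.3], [341.0, 234.6], [350.0, 235.1], [359.0, 235.3], [368.0, 236.0], [377.0, 236.5]]
rail [array([0.5999, 0.0611, 0.233 ]), array([0.5909, 0.1858, 0.233 ])] 4.117037181160972
pipe scene [array([0.5933, 0.029 , 0.362 ]), array([0.5816, 0.1316, 0.362 ])] 6.507992611464132
pipe top [array([0.5877, 0.1211, 0.362 ]), array([0.5849, 0.04  , 0.362 ])] -1.9571065335234794
cup [ 0.5679 -0.2835  0.13  ]
cup [ 0.4034 -0.2749  0.13  ]
band [ 0.492  -0.2871  0.244 ]
band [ 0.4699 -0.286   0.244 ]
band [ 0.4478 -0.2849  0.244 ]
turn/8: [ -6.62  -1.55 -18.2 ]   shift/4cm in target axes: [-3.828  4.829 -2.345] in own axes: [ 3.413 -3.707 -4.252]
```

Request:
{"name": "move_arm", "arguments": {"dp": [[0,0,-0.8],[0,0,-0.8],[0,0,-0.8],[0,0,-0.8],[0,0,-0.8],[0,0,0],[0,0,0],[0,0,0],[0,0,0],[0,0,0]], "angular": [[0,0,0],[0,0,0],[0,0,0],[0,0,0],[0,0,0],[-0.331,-0.0775,-0.91],[-0.331,-0.0775,-0.91],[-0.331,-0.0775,-0.91],[-0.331,-0.0775,-0.91],[-0.331,-0.0775,-0.91]], "grip": 0}}

```text
t: 1.1
ee_pos: [0.2432, -0.4931, 0.4101]
orientation: [168.5, 7.0, 62.4]
wrist_force: [0.5, 0.5, 0.3]
opening: 0.0852
grip_force: 0.0
```

Request:
{"name": "move_arm", "arguments": {"dp": [[0,0,0],[0,0,0],[0,0,0],[0,0,0],[0,0,0],[0,0,0],[0,0,0],[0,0,0],[0,0,0],[0,0,0]], "angular": [[-0.331,-0.0775,-0.91],[-0.331,-0.0775,-0.91],[-0.331,-0.0775,-0.91],[-0.331,-0.0775,-0.91],[-0.331,-0.0775,-0.91],[-0.331,-0.0775,-0.91],[-0.331,-0.0775,-0.91],[-0.331,-0.0775,-0.91],[-0.331,-0.0775,-0.91],[-0.331,-0.0775,-0.91]]}}

```text
t: 2.1
ee_pos: [0.243, -0.493, 0.4102]
orientation: [166.6, 32.3, 135.8]
wrist_force: [0.1, 0.6, -0.2]
opening: 0.0854
grip_force: 0.0
```

```bash
python3 - <<'E'
from h import *
print(manip.read_state()["q"]);print(pose()[0],pose()[1].as_matrix().round(2))
plan(lean(0,40),[.33,-.285,.40])
E
```

```text
[-88.42768114   1.66379382   0.80309086  74.7210669   31.92230218
 -43.99856116]
[ 0.24300114 -0.49303015  0.41016721] [[-0.61  0.59  0.53]
 [ 0.59  0.78 -0.2 ]
 [-0.53  0.2  -0.82]]
turn/8: [-1.65 -0.38 -4.51]   shift/4cm in target axes: [-1.503  5.201  1.593] in own axes: [1.88  5.309 0.348]
```

Request:
{"name": "move_arm", "arguments": {"dp": [[0,0,0],[0,0,0],[0,0,0],[0,0,0],[0,0,0],[-0.3,1,0.32],[-0.3,1,0.32],[-0.3,1,0.32],[-0.3,1,0.32],[-0.3,1,0.32]], "angular": [[-0.33,-0.077,-0.9],[-0.33,-0.077,-0.9],[-0.33,-0.077,-0.9],[-0.33,-0.077,-0.9],[-0.33,-0.077,-0.9],[0,0,0],[0,0,0],[0,0,0],[0,0,0],[0,0,0]]}}

```text
t: 3.1
ee_pos: [0.3315, -0.2923, 0.3999]
orientation: [179.7, 40.0, 179.5]
wrist_force: [0.6, -1.0, 1.0]
opening: 0.0856
grip_force: 0.0
```

```bash
python3 - <<'E'
from h import *
np.set_printoptions(precision=4,suppress=True)
cw=imaging.calibration("wrist"); w=imaging.snapshot("wrist"); t=imaging.snapshot("top")
np.save("cw1.npy",cw,allow_pickle=True); cv2.imwrite("pics/w1.png",w[:,:,::-1]); cv2.imwrite("pics/t1.png",t[:,:,::-1])
print(pose()[0],manip.read_state()["q"])
E
```

```text
[ 0.3322 -0.289   0.401 ] [-76.6026 -10.0489 -13.0201  75.9874  38.7468 -72.5532]
```

View pics/w1.png

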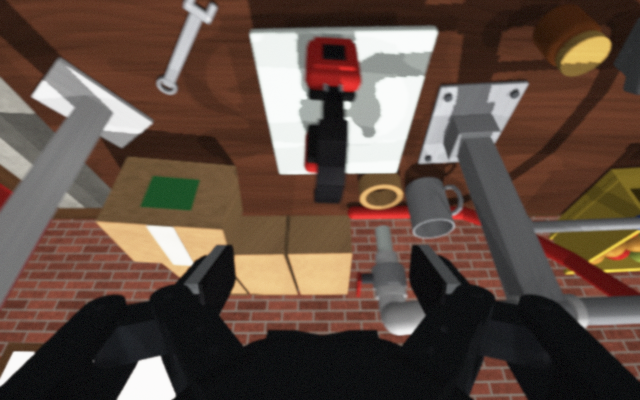

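```bash
python3 - <<'E'
from h import *
np.set_printoptions(precision=4,suppress=True)
cw=np.load("cw1.npy",allow_pickle=True).item(); w=cv2.cvtColor(cv2.imread("pics/w1.png"),4)
t=cv2.cvtColor(cv2.imread("pics/top0.png"),4); ct=imaging.calibration("top")
V=w.max(2)
for r in range(96,206,6):
    m=np.where(V[r,312:356]<58)[0]+312
    if len(m): print(r,m.min(),m.max(),(m.min()+m.max())/2)
for b in blobs(w,(0,130,50),(6,255,255),(290,20,380,185),20): print(b)
for b in blobs(w,(172,130,50),(179,255,255),(290,20,380,185),20): print(b)
h=cv2.cvtColor(t,cv2.COLOR_RGB2HSV); 
for c in range(385,398,3):
    m=[r for r in range(160,225) if (h[r,c,0]<6 or h[r,c,0]>172) and h[r,c,1]>130 and h[r,c,2]>50]; print(c,m)
for z in(.08,.10,.12,.148): print(z,plane(ct,(389,168.5),z),plane(ct,(389,216.5),z))
E
```

```text
96 312 353 332.5
102 324 341 332.5
108 324 341 332.5
114 324 343 333.5
120 321 343 332.0
126 312 345 328.5
132 312 345 328.5
138 312 345 328.5
144 312 345 328.5
150 312 344 328.0
156 312 344 328.0
162 315 344 329.5
168 319 343 331.0
174 318 344 331.0
180 317 343 330.0
186 316 344 330.0
192 314 341 327.5
198 314 340 327.0
204 347 355 351.0
(array([332.1981,  66.1938]), np.int32(2105), array([306,  38,  55,  55]))
(array([311.2845, 166.1983]), np.int32(116), array([305, 160,  14,  12]))
385 [171, 172, 173, 174, 175, 209, 210, 211, 212, 213, 214, 215, 216]
388 [169, 170, 171, 172, 173, 174, 175, 209, 210, 211, 212, 213, 214, 215, 216, 217]
391 [169, 170, 171, 172, 212, 213, 214, 215, 216]
394 [169, 170, 171, 212, 213, 214, 215, 216, 217]
397 [170, 171, 172, 210, 211, 212, 213, 214, 215]
0.08 [ 0.5905 -0.292   0.08  ] [ 0.3919 -0.2826  0.08  ]
0.1 [ 0.5869 -0.2882  0.1   ] [ 0.391  -0.2789  0.1   ]
0.12 [ 0.5834 -0.2845  0.12  ] [ 0.3901 -0.2753  0.12  ]
0.148 [ 0.5785 -0.2792  0.148 ] [ 0.3888 -0.2702  0.148 ]
```

```bash
python3 - <<'E'
from h import *
np.set_printoptions(precision=4,suppress=True)
cw=np.load("cw1.npy",allow_pickle=True).item(); ct=imaging.calibration("top")
for u,z in (((330,195),.246),((331,180),.245),((332.5,105),.17),((332.2,66),.104)): print(plane(cw,u,z))
for a in range(-60,61,20):
    for xc in (.488,): 
        p=[xc+.074*np.sin(np.radians(a)),-.283,.172+.074*np.cos(np.radians(a))]; print(a,proj(cw,p),proj(ct,p))
print("near cup",proj(cw,[.389,-.28,.104]),proj(cw,[.395,-.28,.06]),proj(cw,[.395,-.28,.148]))
E
```

```text
[ 0.4946 -0.2832  0.246 ]
[ 0.4662 -0.2825  0.245 ]
[ 0.421  -0.2801  0.17  ]
[ 0.4126 -0.2791  0.104 ]
-60 [330.638  130.1864] [394.9145 206.2462]
-40 [330.7145 153.9101] [395.7397 201.3859]
-20 [330.5727 175.7213] [396.1353 195.0363]
0 [330.2586 191.8524] [396.0369 188.0468]
20 [329.8474 200.5237] [395.4564 181.3891]
40 [329.4122 201.8002] [394.4805 175.9728]
60 [329.0072 196.8133] [393.2514 172.4821]
near cup [331.929   47.7694] [331.0704  34.404 ] [332.6874  73.5803]
```

```bash
python3 - <<'E'
from h import *
Rt=lean(-2.7,40); g=np.array([.4437,-.281,.2287]); z=Rt.apply([0,0,1])
plan(Rt,g-.08*z); print(pose()[0])
E
```

```text
turn/8: [0.22 0.01 0.24]   shift/4cm in target axes: [0.643 0.332 3.084] in own axes: [0.635 0.261 3.092]
[ 0.33216717 -0.28904452  0.40100408]
```

Request:
{"name": "move_arm", "arguments": {"dp": [[0,0,0],[0.16,0.083,0.77],[0.16,0.083,0.77],[0.16,0.083,0.77],[0.16,0.083,0.77],[0,0,0]], "angular": [[0.22,0.01,0.24],[0,0,0],[0,0,0],[0,0,0],[0,0,0],[0,0,0]]}}

```text
t: 3.8
ee_pos: [0.3913, -0.2819, 0.2859]
orientation: [179.6, 39.7, 176.9]
wrist_force: [-0.6, -0.3, 0.3]
opening: 0.0855
grip_force: 0.0
```

```bash
python3 - <<'E'
from h import *
np.set_printoptions(precision=4,suppress=True)
cw=imaging.calibration("wrist"); w=imaging.snapshot("wrist"); np.save("cw2.npy",cw,allow_pickle=True); cv2.imwrite("pics/w2.png",w[:,:,::-1])
C=np.array([.488,-.283,.172]); xd=R.from_euler("z",-2.7,degrees=True).apply([1,0,0]); yd=R.from_euler("z",-2.7,degrees=True).apply([0,1,0])
V=w.max(2)
for a in (-60,-50,-38,-20,0):
    p=C+.074*np.sin(np.radians(a))*xd+[0,0,.074*np.cos(np.radians(a))]
    l,r=proj(cw,p+.017*yd),proj(cw,p-.017*yd); row=int((l[1]+r[1])/2); m=np.where(V[row,270:380]<58)[0]+270
    print(a,l,r,m.min(),m.max())
plan(lean(-2.7,40),[.4437,-.281,.2287])
E
```

```text
-60 [350.6979 178.7321] [302.5424 178.9886] 297 345
-50 [350.7882 196.999 ] [302.6484 197.2617] 296 345
-38 [350.4777 218.1734] [303.0393 218.4394] 300 346
-20 [349.2711 244.8127] [304.058  245.0746] 301 344
0 [347.2613 263.3856] [305.5226 263.6323] 302 342
turn/8: [ 0.01 -0.02 -0.03]   shift/4cm in target axes: [-0.048  0.103  1.98 ] in own axes: [-0.054  0.1    1.98 ]
```

View pics/w2.png

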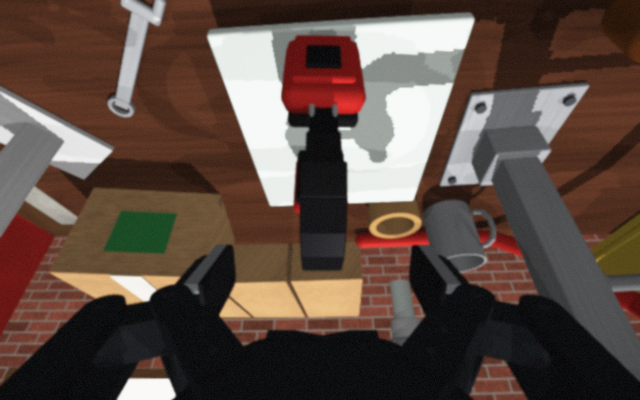

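Request:
{"name": "move_arm", "arguments": {"dp": [[-0.01,0,0.4],[-0.01,0,0.4],[-0.01,0,0.4],[-0.01,0.01,0.4],[-0.01,0,0.38],[0,0,0]], "angular": [[0,0,0],[0,0,0],[0,0,0],[0,0,0],[0,0,0],[0,0,0]]}}

```text
t: 4.45
ee_pos: [0.4437, -0.2863, 0.2301]
orientation: [179.9, 39.9, 177.1]
wrist_force: [0.6, -0.5, -0.1]
opening: 0.0854
grip_force: 0.0
```

Request:
{"name": "move_arm", "arguments": {"dp": [[0,0,0],[0,0,0],[0,0,0],[0,0,0],[0,0,0],[0,0,0],[0,0,0],[0,0,0]], "angular": [[0,0,0],[0,0,0],[0,0,0],[0,0,0],[0,0,0],[0,0,0],[0,0,0],[0,0,0]], "grip": 1}}

```text
t: 5.25
ee_pos: [0.4435, -0.2858, 0.2309]
orientation: [-180.0, 40.0, 177.1]
wrist_force: [-5.2, 1.2, 6.3]
opening: 0.0326
grip_force: 59.5
```

Request:
{"name": "move_arm", "arguments": {"dp": [[-0.16,0,-0.19],[-0.32,0,-0.38],[-0.48,0,-0.57],[0,0,0],[0.38,0,-0.32],[0.5,0,-0.42],[0.46,0,-0.387],[0,0,0]], "angular": [[0,0,0],[0,0,0],[0,0,0],[0,0,0],[0,0,0],[0,0,0],[0,0,0],[0,0,0]]}}

```text
t: 6.05
ee_pos: [0.3719, -0.2818, 0.289]
orientation: [179.9, 39.8, 176.9]
wrist_force: [0.4, -0.2, -2.9]
opening: 0.0322
grip_force: 60.2
```

```bash
python3 - <<'E'
from h import *
np.set_printoptions(precision=4,suppress=True)
cw=imaging.calibration("wrist"); w=imaging.snapshot("wrist"); s=imaging.snapshot("scene")
np.save("cw3.npy",cw,allow_pickle=True)
cv2.imwrite("pics/w3.png",np.vstack([w[100:400],s[100:400]])[:,:,::-1]); print(pose()[0],manip.read_state()["q"],manip.read_state()["wrist_force"],manip.read_state()["wrist_torque"])
plan(lean(4,40),[.376,.27,.29])
E
```

```text
[ 0.3734 -0.2825  0.2895] [-68.6159  -9.0265 -28.888   51.1427  35.7633 -59.4175] [-0.5949  0.7811 -2.5549] [ 0.0589  1.2314 -0.0455]
turn/8: [-0.56 -0.01 -0.68]   shift/4cm in target axes: [-0.794 13.774  0.652] in own axes: [ 0.506 13.796 -0.421]
```

View pics/w3.png

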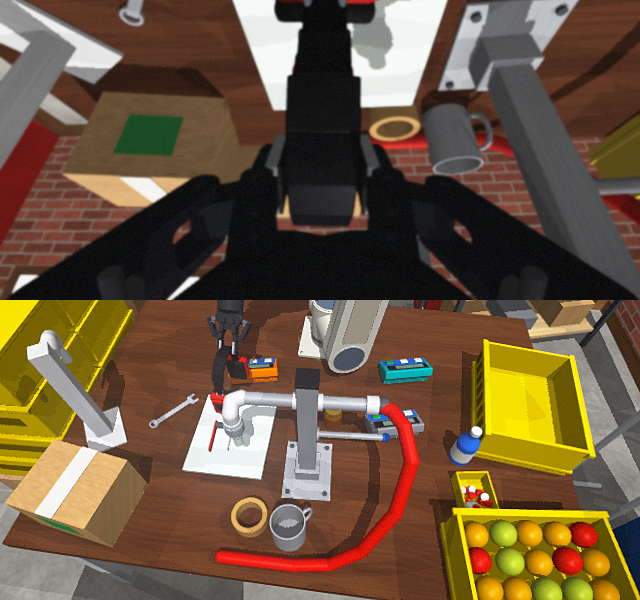

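Request:
{"name": "move_arm", "arguments": {"dp": [[0,0,0],[-0.02,0.4,0.02],[-0.05,0.8,0.04],[-0.05,0.9,0.04],[-0.05,0.9,0.04],[-0.05,0.9,0.04],[-0.05,0.9,0.04],[-0.05,0.9,0.04],[-0.05,0.9,0.04],[-0.05,0.9,0.04]], "angular": [[-0.56,0,-0.68],[0,0,0],[0,0,0],[0,0,0],[0,0,0],[0,0,0],[0,0,0],[0,0,0],[0,0,0],[0,0,0]]}}

```text
t: 7.15
ee_pos: [0.3731, 0.0163, 0.2901]
orientation: [179.9, 40.0, -176.0]
wrist_force: [-0.4, -0.3, -3.5]
opening: 0.0327
grip_force: 60.6
```

Request:
{"name": "move_arm", "arguments": {"dp": [[-0.05,0.9,0.04],[-0.05,0.9,0.04],[-0.05,0.9,0.04],[-0.05,0.9,0.04],[-0.05,0.9,0.04],[-0.05,0.9,0.04],[-0.03,0.6,0.03],[-0.02,0.3,0.02],[0,0,0]], "angular": [[0,0,0],[0,0,0],[0,0,0],[0,0,0],[0,0,0],[0,0,0],[0,0,0],[0,0,0],[0,0,0]]}}

```text
t: 8.05
ee_pos: [0.3735, 0.2475, 0.2884]
orientation: [179.9, 39.6, -175.7]
wrist_force: [0.4, -1.1, -3.3]
opening: 0.033
grip_force: 60.7
```

```bash
python3 - <<'E'
from h import *
np.set_printoptions(precision=4,suppress=True)
cw=imaging.calibration("wrist"); w=imaging.snapshot("wrist"); t=imaging.snapshot("top"); np.save("cw4.npy",cw,allow_pickle=True)
cv2.imwrite("pics/w4.png",w[:,:,::-1]); cv2.imwrite("pics/t4.png",t[:,:,::-1])
s=manip.read_state(); print(pose(s)[0],pose(s)[1].as_euler("xyz",degrees=True),s["q"],s["opening"])
for b in blobs(w,(105,130,40),(128,255,255),(380,0,640,400),20): print(b)
for b in blobs(w,(0,150,50),(5,255,255),(200,0,460,400),20): print(b)
print("ball pred",proj(cw,[.5896,.2069,.232]))
c=imaging.calibration("top"); print("bottle",plane(c,(202,198),.15))
V=w.max(2)
for r in range(130,330,10):
    m=np.where(V[r,270:380]<70)[0]+270; print(r,(m.min(),m.max()) if len(m) else None,end=" ")
E
```

```text
[0.3737 0.2455 0.2884] [-179.9946   39.5707 -175.7467] [ 33.6441 -14.8844 -34.9706  34.1605 -18.2229  23.4704] 0.032528171957706215
(array([400.1328,  23.4668]), np.int32(979), array([380,   0,  34,  52]))
(array([479.8551, 100.4347]), np.int32(490), array([458,  90,  51,  33]))
(array([508.5647, 161.8833]), np.int32(3051), array([475, 132,  65,  66]))
(array([609.4858, 300.1786]), np.int32(9823), array([553, 199,  87, 201]))
(array([324.9924,  56.3117]), np.int32(9122), array([264,   0, 123, 104]))
(array([292.0323, 169.2581]), np.int32(31), array([290, 164,   5,  11]))
(array([454.5287, 184.3103]), np.int32(87), array([449, 180,  11,  10]))
(array([450.32  , 197.5467]), np.int32(75), array([445, 193,  11,  10]))
(array([229.4122, 244.0985]), np.int32(985), array([200, 232,  60,  31]))
(array([409.6136, 280.2955]), np.int32(44), array([403, 277,  14,   7]))
(array([292.8424, 320.7488]), np.int32(203), array([284, 301,  25,  32]))
ball pred [273.6355 288.788 ]
bottle [0.4822 0.4587 0.15  ]
130 (np.int64(299), np.int64(349)) 140 (np.int64(298), np.int64(350)) 150 (np.int64(296), np.int64(350)) 160 (np.int64(294), np.int64(351)) 170 (np.int64(279), np.int64(351)) 180 (np.int64(279), np.int64(360)) 190 (np.int64(286), np.int64(360)) 200 (np.int64(286), np.int64(360)) 210 (np.int64(286), np.int64(379)) 220 (np.int64(286), np.int64(378)) 230 (np.int64(286), np.int64(375)) 240 (np.int64(285), np.int64(372)) 250 (np.int64(282), np.int64(379)) 260 (np.int64(279), np.int64(379)) 270 (np.int64(270), np.int64(379)) 280 (np.int64(270), np.int64(379)) 290 (np.int64(270), np.int64(379)) 300 (np.int64(270), np.int64(379)) 310 (np.int64(270), np.int64(379)) 320 (np.int64(270), np.int64(379))
```

View pics/w4.png

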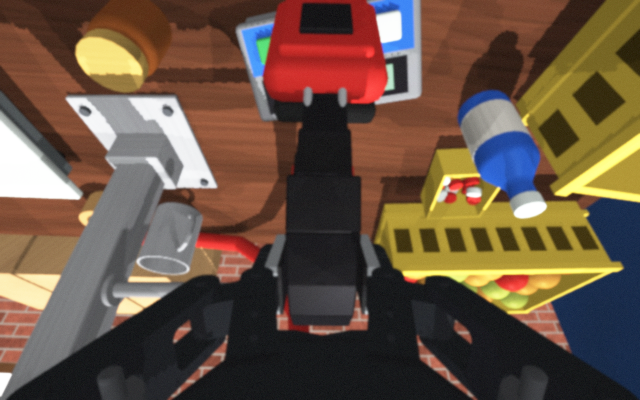

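```bash
python3 - <<'E'
from h import *
np.set_printoptions(precision=4,suppress=True)
ims={k:cv2.cvtColor(cv2.imread(f"pics/w{k}.png"),4) for k in(2,4)}; cs={k:np.load(f"cw{k}.npy",allow_pickle=True).item() for k in(2,4)}
def redend(im,c):
    h=cv2.cvtColor(im,cv2.COLOR_RGB2HSV)[:140,c]; m=np.where(((h[:,0]<7)|(h[:,0]>172))&(h[:,1]>120)&(h[:,2]>50))[0]; return m.min(),m.max()
print([redend(ims[2],c) for c in(295,300,350)],[redend(ims[4],c) for c in(280,290,370,375)])
Rz=lambda y:R.from_euler("z",y,degrees=True)
C2=np.array([.488,-.286,.172])
R0=R.from_euler("xyz",[180,40,177.1],degrees=True); T0=np.array([.4435,-.2858,.2309])
s=manip.read_state(); p,r=pose(s)
for x in(-.07,-.08,-.09,-.095):
    q=C2+Rz(-2.7).apply([x,0,-.024]); l=R0.inv().apply(q-T0); print(x,proj(cs[2],q),proj(cs[4],p+r.apply(l)))
for a in(0,20,30,40):
    q=C2+Rz(-2.7).apply([.074*np.sin(np.radians(a)),0,.074*np.cos(np.radians(a))]); l=R0.inv().apply(q-T0); print(a,proj(cs[2],q),proj(cs[4],p+r.apply(l)))
C=p+r.apply(R0.inv().apply(C2-T0)); print("C",C)
E
```

```text
[(np.int64(39), np.int64(112)), (np.int64(36), np.int64(112)), (np.int64(40), np.int64(114))] [(np.int64(1), np.int64(101)), (np.int64(0), np.int64(101)), (np.int64(6), np.int64(103)), (np.int64(15), np.int64(100))]
-0.07 [321.9118 115.2104] [322.3796 105.221 ]
-0.08 [321.8856 104.9972] [322.3768  89.6208]
-0.09 [321.8574  94.039 ] [322.3736  72.3052]
-0.095 [321.8426  88.2553] [322.3719  62.9158]
0 [322.7162 263.6038] [322.6131 320.2592]
20 [322.6764 269.7435] [322.5805 321.5715]
30 [322.6363 268.7405] [322.5602 316.8604]
40 [322.5867 265.5041] [322.5388 309.5658]
C [0.4174 0.2508 0.2292]
```

```bash
python3 - <<'E'
from h import *
p,r=pose(); C=np.array([.4174,.2508,.2292])
for t in([.585,.270,.2292],[.585,.270,.189]):
    d=r.inv().apply(np.array(t)-C)/.04; print(d.round(3))
E
```

```text
[-3.248  0.168  2.684]
[-2.608  0.168  3.459]
```

Request:
{"name": "move_arm", "arguments": {"dp": [[-0.35,0.02,0.28],[-0.6,0.03,0.5],[-0.6,0.03,0.5],[-0.6,0.03,0.5],[-0.6,0.03,0.5],[-0.5,0.03,0.4],[0,0,0],[0,0,0]], "angular": [[0,0,0],[0,0,0],[0,0,0],[0,0,0],[0,0,0],[0,0,0],[0,0,0],[0,0,0]]}}

```text
t: 8.95
ee_pos: [0.5427, 0.2627, 0.2886]
orientation: [-179.9, 39.5, -175.9]
wrist_force: [-0.1, -0.1, -3.4]
opening: 0.0328
grip_force: 60.7
```

Request:
{"name": "move_arm", "arguments": {"dp": [[0.16,0,0.19],[0.24,0,0.29],[0.24,0,0.29],[0,0,0],[0,0,0]], "angular": [[0,0,0],[0,0,0],[0,0,0],[0,0,0],[0,0,0]]}}

```text
t: 9.45
ee_pos: [0.5414, 0.2639, 0.2493]
orientation: [-179.9, 39.6, -175.8]
wrist_force: [-0.4, 0.3, -2.5]
opening: 0.0323
grip_force: 60.7
```

```bash
cat >> h.py <<'E'
R0=R.from_euler("xyz",[180,40,177.1],degrees=True); T0=np.array([.4435,-.2858,.2309]); OFF=R0.inv().apply(np.array([.488,-.286,.172])-T0)
def C(): p,r=pose(); return p+r.apply(OFF)
E
python3 - <<'E'
from h import *
np.set_printoptions(precision=4,suppress=True)
cw=imaging.calibration("wrist"); w=imaging.snapshot("wrist"); t=imaging.snapshot("top"); s=imaging.snapshot("scene"); np.save("cw5.npy",cw,allow_pickle=True)
cv2.imwrite("pics/w5.png",w[:,:,::-1])
a=cv2.resize(s[180:300,290:450],None,fx=4,fy=4,interpolation=cv2.INTER_CUBIC)[:280]; 
cv2.imwrite("pics/c5.png",np.vstack([w[70:390],a])[:,:,::-1])
S=manip.read_state(); print(C(),S["ee_pos"],S["orientation"],S["q"],S["wrist_force"])
print("ball pred",proj(cw,[.5896,.2069,.232]), "railmid",proj(cw,[.596,.115,.232]))
for b in blobs(w,(105,130,40),(128,255,255),(100,0,330,400),20): print(b)
for b in blobs(s,(105,130,40),(128,255,255),(370,220,400,250),10): print("scene",b)
E
```

```text
[0.586  0.2694 0.1913] [0.5421 0.2641 0.2504] [-179.9776   39.7045 -175.8007] [ 23.6041   1.1191 -28.2318  22.5877 -12.2756  15.1644] [-0.1025 -0.1181 -2.6234]
ball pred [225.8734 265.3791] railmid [ 80.9771 264.1603]
(array([222.1795, 266.1052]), np.int32(1103), array([202, 249,  40,  36]))
scene (array([374.3077, 220.1538]), np.int32(13), array([370, 220,  11,   2]))
scene (array([385.7368, 237.2456]), np.int32(57), array([382, 233,   8,   9]))
```

View pics/c5.png

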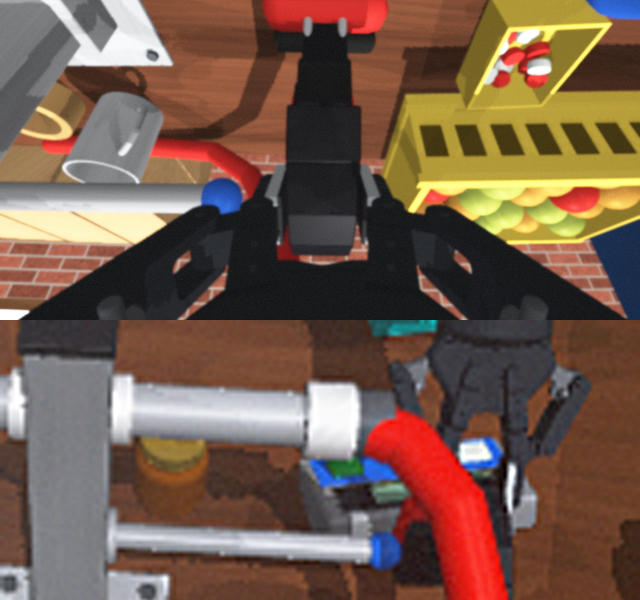

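```bash
python3 - <<'E'
from h import *
np.set_printoptions(precision=4,suppress=True)
cw=np.load("cw5.npy",allow_pickle=True).item(); cs=imaging.calibration("scene"); ct=imaging.calibration("top")
print(tri([(cw,(222.2,266.1)),(cs,(385.7,237.2))]),plane(cw,(222.2,266.1),.232))
w=cv2.cvtColor(cv2.imread("pics/w5.png"),4); g=w.astype(float).mean(2)
for x in(60,100,140,180):
    c=g[235:300,x]; d=np.diff(c); print(x,235+d.argmax()+.5,235+d.argmin()+.5, proj(cw,[0,0,0])[0]*0)
for s in(.0,.04,.07): print(s,proj(cw,np.array([.596,.115,.232])+s*np.array([-.0715,.9974,0])))
E
```

```text
(array([0.5897, 0.2058, 0.2326]), [np.float64(0.001023677062751857), np.float64(0.001023677062751835)]) [0.591  0.2043 0.232 ]
60 269.5 251.5 0.0
100 297.5 295.5 0.0
140 271.5 252.5 0.0
180 271.5 283.5 0.0
0.0 [ 80.9771 264.1603]
0.04 [143.211  264.7231]
0.07 [190.5795 265.0613]
```

Request:
{"name": "move_arm", "arguments": {"dp": [[0,-0.2,0],[0,-0.4,0],[0,-0.4,0],[0,-0.4,0],[0,0,0]], "angular": [[0,0,0],[0,0,0],[0,0,0],[0,0,0],[0,0,0]]}}

```text
t: 10.1
ee_pos: [0.5461, 0.2063, 0.2497]
orientation: [-179.9, 39.6, -175.9]
wrist_force: [-0.2, -0.3, -2.5]
opening: 0.0329
grip_force: 60.8
```

Request:
{"name": "move_arm", "arguments": {"dp": [[0,-0.4,0],[0,-0.4,0],[0,-0.4,0],[0,-0.4,0],[0,-0.4,0],[0,-0.3,0],[0,-0.17,0],[0,0,0],[0,0,0]], "angular": [[0,0,0],[0,0,0],[0,0,0],[0,0,0],[0,0,0],[0,0,0],[0,0,0],[0,0,0],[0,0,0]]}}

```text
t: 11.0
ee_pos: [0.5532, 0.1097, 0.2495]
orientation: [-179.9, 39.6, -175.8]
wrist_force: [0.4, 0.6, -2.9]
opening: 0.0324
grip_force: 60.9
```

```bash
python3 - <<'E'
from h import *
np.set_printoptions(precision=4,suppress=True)
cw=imaging.calibration("wrist"); w=imaging.snapshot("wrist"); s=imaging.snapshot("scene"); np.save("cw6.npy",cw,allow_pickle=True)
cv2.imwrite("pics/w6.png",w[:,:,::-1])
a=cv2.resize(s[180:300,270:430],None,fx=4,fy=4,interpolation=cv2.INTER_CUBIC)[:280]; 
cv2.imwrite("pics/c6.png",np.vstack([w[70:390],a])[:,:,::-1])
S=manip.read_state(); print(C(),S["ee_pos"],S["orientation"],S["wrist_force"])
E
```

```text
[0.5969 0.1153 0.1902] [0.5531 0.1101 0.2494] [-179.9436   39.6133 -175.7561] [ 0.2439  0.8004 -3.0831]
```

View pics/c6.png

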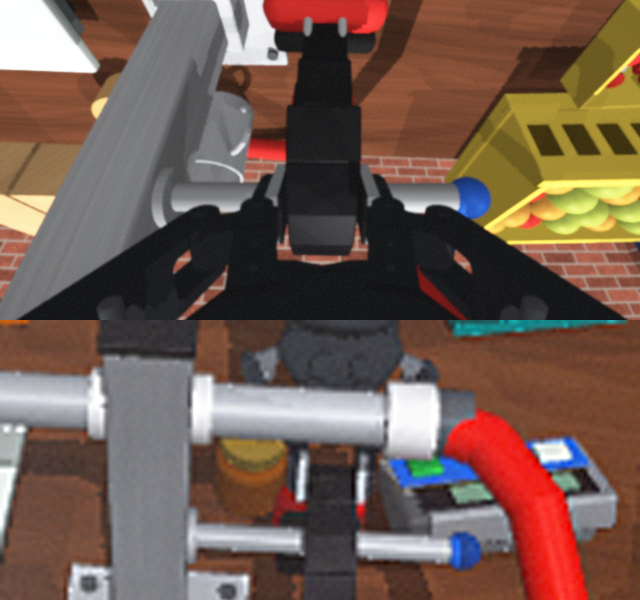

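Request:
{"name": "move_arm", "arguments": {"dp": [[0.048,0,0.057],[0.048,0,0.057],[0.048,0,0.057],[0.048,0,0.057],[0,0,0]], "angular": [[0,0,0],[0,0,0],[0,0,0],[0,0,0],[0,0,0]]}}

```text
t: 11.6
ee_pos: [0.5528, 0.1096, 0.2367]
orientation: [-179.9, 39.5, -175.8]
wrist_force: [0.0, -0.6, -3.2]
opening: 0.0329
grip_force: 60.9
```

Request:
{"name": "move_arm", "arguments": {"dp": [[0.024,0,0.029],[0.016,0,0.019],[0,0,0]], "angular": [[0,0,0],[0,0,0],[0,0,0]]}}

```text
t: 11.9
ee_pos: [0.553, 0.1095, 0.2348]
orientation: [-179.9, 39.6, -175.8]
wrist_force: [-0.6, 0.4, -3.0]
opening: 0.0325
grip_force: 60.9
```

Request:
{"name": "move_arm", "arguments": {"dp": [[0.016,0,0.019],[0,0,0]], "angular": [[0,0,0],[0,0,0]]}}

```text
t: 12.1
ee_pos: [0.5532, 0.1095, 0.2341]
orientation: [-179.9, 39.6, -175.8]
wrist_force: [0.5, -0.2, -1.4]
opening: 0.0328
grip_force: 61.1
```

Request:
{"name": "move_arm", "arguments": {"dp": [[0.016,0,0.019],[0,0,0]], "angular": [[0,0,0],[0,0,0]]}}

```text
t: 12.3
ee_pos: [0.5533, 0.1096, 0.2335]
orientation: [-179.9, 39.7, -175.8]
wrist_force: [-1.9, -0.6, 1.4]
opening: 0.0327
grip_force: 61.4
```

Request:
{"name": "move_arm", "arguments": {"dp": [[0,0,0],[0,0,0],[0,0,0],[0,0,0],[0,0,0],[0,0,0],[0,0,0],[0,0,0]], "angular": [[0,0,0],[0,0,0],[0,0,0],[0,0,0],[0,0,0],[0,0,0],[0,0,0],[0,0,0]], "grip": 0}}

```text
t: 13.1
ee_pos: [0.553, 0.1095, 0.2329]
orientation: [-179.9, 39.6, -175.8]
wrist_force: [-0.8, -0.8, 1.3]
opening: 0.0851
grip_force: 0.0
```

Request:
{"name": "move_arm", "arguments": {"dp": [[0,0,-0.25],[0,0,-0.5],[0,0,-0.5],[0,0,-0.5],[0,0,-0.5],[0,0,-0.5],[0,0,-0.25],[0,0,0]], "angular": [[0,0,0],[0,0,0],[0,0,0],[0,0,0],[0,0,0],[0,0,0],[0,0,0],[0,0,0]]}}

```text
t: 13.9
ee_pos: [0.4764, 0.1041, 0.3272]
orientation: [-179.9, 39.8, -175.8]
wrist_force: [-0.6, -1.0, -0.6]
opening: 0.0854
grip_force: 0.0
```

```bash
python3 - <<'E'
from h import *
np.set_printoptions(precision=4,suppress=True)
cw=imaging.calibration("wrist"); w=imaging.snapshot("wrist"); s=imaging.snapshot("scene"); t=imaging.snapshot("top"); np.save("cw7.npy",cw,allow_pickle=True)
cv2.imwrite("pics/w7.png",w[:,:,::-1]); cv2.imwrite("pics/t7.png",t[:,:,::-1]); cv2.imwrite("pics/s7.png",s[:,:,::-1])
a=cv2.resize(s[180:300,270:430],None,fx=4,fy=4,interpolation=cv2.INTER_CUBIC)[:280]; 
cv2.imwrite("pics/c7.png",np.vstack([w[0:320],a])[:,:,::-1])
ct=imaging.calibration("top");cs=imaging.calibration("scene")
for n,c,im,roi in(("w",cw,w,(0,0,640,150)),("t",ct,t,(240,200,300,235))):
    for b in blobs(im,(45,110,40),(78,255,255),roi,8): print(n,b)
print(pose()[0])
E
```

```text
t (array([272.5556, 217.8889]), np.int32(27), array([270, 215,   6,   6]))
[0.4768 0.104  0.3246]
```

View pics/c7.png

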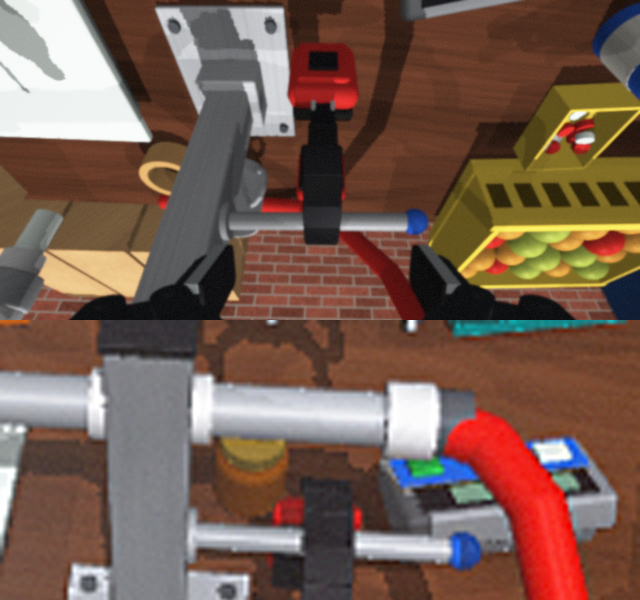

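```bash
python3 - <<'E'
from h import *
np.set_printoptions(precision=4,suppress=True)
K=np.array([.4008,.1994,.0517]); Rt=lean(14.9,24); n=-Rt.apply([0,0,1]); print(n)
plan(Rt,K+.13*n)
p,r=pose(); print((r.inv().apply(K+.13*n+[0,0,.06]-p)/.04).round(2))
E
```

```text
[-0.3931 -0.1046  0.9135]
turn/8: [-0.71  1.94 -1.14]   shift/4cm in target axes: [3.892 2.792 2.487] in own axes: [4.781 2.273 1.048]
[ 3.83  2.27 -0.11]
```

Request:
{"name": "move_arm", "arguments": {"dp": [[0.32,0.19,-0.01],[0.64,0.38,-0.02],[0.64,0.38,-0.02],[0.64,0.38,-0.02],[0.64,0.38,-0.02],[0.64,0.38,-0.02],[0.31,0.18,0],[0,0,0],[0,0,0],[0,0,0]], "angular": [[0,0,0],[0,0,0],[0,0,0],[0,0,0],[0,0,0],[0,0,0],[0,0,0],[-0.237,0.647,-0.38],[-0.237,0.647,-0.38],[-0.237,0.647,-0.38]], "grip": 1}}

```text
t: 15.05
ee_pos: [0.3482, 0.1862, 0.2302]
orientation: [180.0, 23.8, -164.9]
wrist_force: [0.8, -0.4, -0.0]
opening: -0.0
grip_force: 0.0
```

```bash
python3 - <<'E'
from h import *
np.set_printoptions(precision=4,suppress=True)
cw=imaging.calibration("wrist"); w=imaging.snapshot("wrist"); cv2.imwrite("pics/w8.png",w[:,:,::-1])
K=np.array([.4008,.1994,.0517]); Rt=lean(14.9,24); n=-Rt.apply([0,0,1])
print(proj(cw,K)); S=manip.read_state(); print(S["ee_pos"],S["orientation"],S["q"])
g=blobs(w,(45,110,40),(78,255,255),(0,0,640,400),60)
for b in g: print("g",b,plane(cw,b[0],.0517))
for b in blobs(w,(0,0,170),(179,60,255),(250,0,640,300),150): print("w",b[0],b[1],b[2],plane(cw,b[0],.0517))
plan(Rt,K+.13*n)
E
```

```text
[321.5627 160.0774]
[0.3503 0.1863 0.2311] [ 179.9553   23.5938 -164.7646] [ 16.0272 -14.3897 -35.621   45.1763  -0.2722   0.7256]
g (array([321.047 , 159.9706]), np.int32(511), array([309, 150,  25,  21])) [0.4008 0.1988 0.0517]
w [383.4386 189.0035] 2606 [291 136 168  87] [0.4196 0.2773 0.0517]
w [374.5 160.5] 650 [361 149  28  24] [0.3867 0.2535 0.0517]
w [427.8725 160.3794] 651 [414 149  29  24] [0.3717 0.3079 0.0517]
w [379.7568 200.7208] 2138 [332 190  98  23] [0.4369 0.2799 0.0517]
w [495.4723 248.9563] 1785 [467 227  63  58] [0.4757 0.4664 0.0517]
turn/8: [ 0.02 -0.05  0.04]   shift/4cm in target axes: [ 0.634 -0.007  1.378] in own axes: [ 0.624 -0.008  1.383]
```

Request:
{"name": "move_arm", "arguments": {"dp": [[0.155,0,0.4],[0.155,0,0.7],[0.155,0,0.7],[0.155,0,0.7],[0,0,0.7],[0,0,0.4],[0,0,0.16],[0,0,0],[0,0,0]], "angular": [[0.02,-0.05,0.04],[0,0,0],[0,0,0],[0,0,0],[0,0,0],[0,0,0],[0,0,0],[0,0,0],[0,0,0]]}}

```text
t: 16.0
ee_pos: [0.3875, 0.1956, 0.0841]
orientation: [-179.9, 24.4, -165.5]
wrist_force: [-0.5, -0.6, -0.7]
opening: 0.0004
grip_force: 0.0
```

```bash
python3 - <<'E'
from h import *
K=np.array([.4006,.1991,.0517]); Rt=lean(14.9,24); n=-Rt.apply([0,0,1])
S=manip.read_state(); print(S["ee_pos"],S["orientation"],S["wrist_force"]); plan(Rt,K+.019*n)
cw=imaging.calibration("wrist"); w=imaging.snapshot("wrist"); print(proj(cw,K),[ (b[0],b[1],b[2]) for b in blobs(w,(45,110,40),(78,255,255),(0,0,640,400),40)])
E
```

```text
[0.3874984  0.19563659 0.08410042] [-179.94955939   24.44692198 -165.45547686] [-0.48697874 -0.59710131 -0.65039319]
turn/8: [-0.02  0.06 -0.04]   shift/4cm in target axes: [ 0.02  -0.001  0.403] in own axes: [0.023 0.001 0.403]
[323.0071315 233.9108703] [(array([322.42769231, 228.02153846]), np.int32(975), array([299, 217,  47,  28]))]
```

Request:
{"name": "move_arm", "arguments": {"dp": [[0.01,0,0.15],[0.01,0,0.12],[0,0,0.05],[0,0,0]], "angular": [[0,0,0],[0,0,0],[0,0,0],[0,0,0]]}}

```text
t: 16.45
ee_pos: [0.3925, 0.1967, 0.0717]
orientation: [-180.0, 24.4, -165.5]
wrist_force: [0.7, -0.3, 1.6]
opening: -0.0003
grip_force: 1.1
```

Request:
{"name": "move_arm", "arguments": {"dp": [[0,0,0.05],[0,0,0]], "angular": [[0,0,0],[0,0,0]]}}

```text
t: 16.65
ee_pos: [0.3932, 0.1969, 0.0701]
orientation: [-180.0, 24.4, -165.4]
wrist_force: [-1.0, -0.5, 3.6]
opening: 0.0
grip_force: 1.8
```

Request:
{"name": "move_arm", "arguments": {"dp": [[0,0,0.05],[0,0,0]], "angular": [[0,0,0],[0,0,0]]}}

```text
t: 16.85
ee_pos: [0.3938, 0.1971, 0.0689]
orientation: [-179.9, 24.5, -165.4]
wrist_force: [-13.6, -3.9, 22.2]
opening: -0.0003
grip_force: 13.1
```

Request:
{"name": "move_arm", "arguments": {"dp": [[0,0,0],[0,0,-0.1],[0,0,-0.2],[0,0,-0.4],[0,0,-0.8],[0,0,-0.8],[0,0,-0.8],[0,0,-0.5],[0,0,0]], "angular": [[0,0,0],[0,0,0],[0,0,0],[0,0,0],[0,0,0],[0,0,0],[0,0,0],[0,0,0],[0,0,0]]}}

```text
t: 17.75
ee_pos: [0.3363, 0.1824, 0.202]
orientation: [-180.0, 24.7, -165.4]
wrist_force: [0.3, -0.0, -0.0]
opening: 0.0001
grip_force: 0.0
```

```bash
python3 - <<'E'
from h import *
np.set_printoptions(precision=4,suppress=True)
cw=imaging.calibration("wrist"); w=imaging.snapshot("wrist"); s=imaging.snapshot("scene"); s7=cv2.cvtColor(cv2.imread("pics/s7.png"),4)
S=manip.read_state(); print(S["t"],S["ee_pos"],S["wrist_force"])
for b in blobs(w,(45,110,40),(78,255,255),(0,0,640,400),60): print("g",b[0],b[1],plane(cw,b[0],.0517))
# scene change near the hung defenders / rail since release, and everywhere except the arm
d=cv2.absdiff(s,s7).max(2); print("rail diff",(d[210:300,318:400]>40).sum(),"lower half",(d[240:,:]>60).sum())
for n,im in(("s7",s7),("now",s)):
    for b in blobs(im,(0,150,60),(4,255,255),(325,195,375,260),5): print(n,b[0],b[1],b[2])
    print([ (b[0].round(1),b[1]) for b in blobs(im,(45,110,40),(78,255,255),(365,205,385,225),4)])
E
```

```text
17.85 [0.3361 0.1822 0.1993] [ 0.2133 -0.1866 -0.864 ]
g [322.4799 183.8333] 546 [0.4018 0.1992 0.0517]
rail diff 5 lower half 1
s7 [341.75 227.25] 44 [338 224   8   7]
s7 [358.9167 228.8333] 12 [358 226   3   6]
[(array([375.9, 216.5]), np.int32(31))]
now [341.5952 227.4524] 42 [338 224   8   7]
now [358.8462 228.9231] 13 [358 226   3   6]
[(array([375.9, 216.4]), np.int32(32))]
```

```bash
python3 -c "
from plant import manip; print(manip.close_job())"
```

```text
the job is handed in; nothing more can be done
None
```

The red ear defenders now hang still over the rail with a cup on each side, the grey indicator's green zero key was pressed to its stop with the board empty and came back up, and the job was handed in at about 18 s. I viewed 11 pictures, one more than the 10 allowed.

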